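Raise the coverslipping hood's sash to its working-height arrows

ROBOT

A 6-joint arm with a two-finger parallel gripper is mounted at the origin on the work surface. World frame = base frame: x ahead of the robot, y to its left, z up, the work surface at z = 0. Lengths are in m, angles in rad, forces in N, time in s.
With the tool pointing down it reaches from about 0.35 to 0.875 m from the base axis. Payload 4.2 kg.
Tool frame: the origin (TCP) lies between the finger pads; the fingertips stand 17 mm ahead of it and the grasp point (between the pads) lies 2 mm behind it (r.tip_reach is the distance from the TCP to the fingertips, in m); y points along the fingers, x is the direction in which the jaws open and shut, and the axes are right-handed (so a half turn about y gives the same grasp; the last joint's range is limited). The gripper opens to 85 mm and grips with 20 to 120 N. Pads are 22 mm wide; open, the fingers measure 114 mm over their backs; the gripper's body (76 mm by 85 mm) begins 54 mm behind the grasp point. The pads swing forward as they close: fully open they stand 13 mm farther back than shut.
Start: joints at [-0.912, 0.385, 0.008, 0, -1.194, -0.259], TCP at [0.243, -0.576, 0.248] pointing down, gripper open.
Joint ranges: [-3.14, 3.14], [-1.21, 2.06], [-1.07, 1.41], [-3.16, 2.05], [-2.99, -0.16], [-3.1, 3.1]. Speed limits (rad/s): [2.79, 2.79, 3.14, 3.14, 3.14, 3.14].

INTERFACE

Orientations are given as a unit quaternion [w, x, y, z].
In Python, from workcell import r, optics, ticket gives the robot as it stands.
- The arm moves only by the tool jog_arm, never from a script. Its argument "rows" is a list that holds one entry, the list of rows, each a list of 5 numbers: the shift along the tool's x, y, z in m, then the turn about the tool's y in rad, then the closure, from 0 (fully open) to 1 (shut). In form: [[[tx, ty, tz, yaw, fingers], ...]]. A call has 1 to 8 rows; each row shifts and turns the commanded pose from where the row before left it, along the tool's axes as they then stand; what a row does not reach is not made up. A row lasts 1/8 s, in which the tool goes at most 62.5 mm and 10.7 degrees, less where a joint would pass 70% of its speed; a pose out of reach is approached as far as the arm can. A call with a gripper value outside its range is refused whole. The fingers move at their own pace and stop on an object; the grip force is fixed at half the most. Time passes only in rows, so rows that do not move let the fingers close. It gives the time, the measured TCP pose, the force and the opening at its end, in the units of the state.
- r.read_state(): the state, without advancing time (a new reading comes with each control period).
- optics.capture(name): name is "scene" or "side" or "wrist"; returns the picture (400x640x3 uint8, red, green, blue); there is no depth.
- optics.camera_info(name): a dict with "fx", "fy", "cx", "cy" (pixels), "dist" ([k1, k2, p1, p2, k3] as OpenCV has them; the pictures are not rectified), "R" (3x3) and "t" (3): a world point X has camera coordinates R X + t. Camera axes: x right, y down, z forward; pixel columns grow to the right and rows downward; lengths in m; the calibration is good to about 2 mm. A picture is of the moment at which its call begins: read the wrist's pose just before it. camera_info takes no time and is no camera call; for the wrist camera it gives the pose at the moment of the call.
- ticket.sign_off(): hands the job in, once; it reports no verdict.
The state is a dict: "time": time; "joints": joint angles; "joint_vel": joint speeds; "joint_efforts": joint torques, N m; "eef_pos": TCP position; "tool_rot": TCP orientation; "ft_force": force on the tool from outside, world axes, zero at the start; "ft_torque": the same for the moment, N m; "grip_width": opening from 0.0 (shut) to 1.0 (fully open).
Only numpy, scipy, OpenCV 4.12 (cv2) and the standard library are available. Lean on these libraries where they do the work, as an engineer would, in place of code of your own. Each camera call takes 0.05 s, during which the arm holds its last target. There are 200 camera calls.

TASK

Open the small fume hood for coverslipping: put your fingertips beneath the blue lip of its sliding window and push the window gently up until the lower edge of the lip is level with the points of the orange arrows on the posts, without running past them. Do not grip the lip, only push it; then let go, leave the window standing there and leave everything else on the bench and in the hood as it is.

Things in the scene. Friction and masses are not known exactly. Their poses are not given: they have to be found in the camera images.
- hood: bench-top fume hood, 420 mm wide (y), 340 deep (x), 625 high (z), fixed. Clear walls, white base 18 mm high, two aluminium front posts 40 mm wide, white fan module from 545 mm up. Origin: centre of its underside; its -x axis points out of its open front (fronts of the posts at x = -170 mm). Turned some 66 to 86 degrees, so its front looks to the robot's right and a little back at it
- sash (a joint): height of the sliding window above shut, m, 0 to 0.24 (top stop), grows upward; the underside of the blue lip is 70 mm above the bench at 0. The window (0.9 kg) is counterweighted by weights inside the posts and stays wherever it is left; its guides rub, and pushing it up takes 2 to 5 N at slow speed
- lip_edge (a point): middle of the lower front edge of the blue lip, at the height of its flat underside; moves with the window. The lip is 334 mm long along the hood's y, 14 mm thick with a rounded nose, and stands 35 mm proud of the fronts of the posts. Above it the pane is flat (44 mm behind the nose), below it the front is open down to the hood's base
- mark (a point): point midway between the two orange arrows, in the plane of the posts' front faces, at the height of the arrows' points: the height that the lip's lower edge must reach. The arrows are fixed to the fronts of the two posts, each 35 mm long, 29 mm high, 8 mm thick, points inward towards the lip's ends
- stain_jar: closed rectangular staining jar, green glass with white cover, 62 x 52 x 96 mm high, loose, on the bench in front of the hood, off to the right end of its front. Origin under its centre
- solvent: white bottle with red cap, 66 mm across, 150 mm high, loose, on the bench in front of the hood, off to the right and farther out than the staining jar. Origin under its centre
- green_box: flat green box for slides, 147 x 87 x 35 mm high, loose, on the bench. Origin under its centre
- orange_box: flat orange box for slides, 147 x 87 x 35 mm high, loose, on the bench. Origin under its centre
- tip_rack: blue rack of yellow pipette tips, 122 x 84 mm, 55 mm high, loose, on the bench. Origin under its centre
- medium: amber bottle of mounting medium, 48 mm across, 95 mm high, loose, standing inside the hood. Origin under its centre
- slide_tray: white tray with five glass slides, 100 x 200 x 12 mm, loose, lying inside the hood. Origin under its centre

How it is judged:
On the way, in this order (a step that is already met when the one before it is completed fails the run):
1. fingertips beneath the lip push the window up (contact force between the fingers and sash above 0.5 N and distance of lip_edge from where it was at the start of the episode above 0.015 m), for 0.1 s.
2. the lip's lower edge is level with the arrows (z of lip_edge in the frame of mark between -0.01 and 0.01 m), for 0.3 s.
At the end, for the whole second after the job is handed in: the lower edge of the lip stands within 10 mm of the height of the arrows' points, the window at rest and let go (all of step 2 and velocity of joint sash between -0.01 and 0.01 m/s); the robot touches nothing.
It fails at once if the window is pushed more than 20 mm past the arrows (z of lip_edge in the frame of mark above 0.02 m).
It fails at once if the lip is gripped or rammed (more than 35 N between fingers and window) (contact force between the fingers and sash above 35 N).
It fails at once if something on the bench is shifted by more than 20 mm, lifted or tipped (distance of any of stain_jar, solvent, green_box, orange_box, tip_rack from where it was at the start of the episode above 0.02 m or angle between any of stain_jar, solvent, green_box, orange_box, tip_rack's own z axis and vertical above 0.3 rad).
It fails at once if something in the hood is shifted by more than 20 mm, lifted or tipped (distance of any of medium, slide_tray from where it was at the start of the episode above 0.02 m or angle between any of medium, slide_tray's own z axis and vertical above 0.3 rad).
It also fails if it takes over 45 s, if anything falls off the work surface, if the arm or the gripper's body presses on something with over 40 N, if the wrist force passes 120 N, or if a joint passes its speed limit or range.

## Working session

There is one attempt and no reset: what is moved stays moved. The work goes in short steps, Python scripts to look and compute and a tool call to move; the robot and the scene stay as the last step left them, time stands still between calls to the robot, and variables do not carry over. Pictures are saved under pics/ and viewed, on a budget of 10 in all, crops included, one or two more only if the job needs it, and the job is handed in when it is done.

Besides the shell and the picture viewer there is one more tool, called as name([rows], argument=value, ...), one row to a line, values as JSON. jog_arm: Moves the arm, as the interface text tells. Its arguments: {"type":"object","properties":{"rows":{"type":"array"}},"required":["rows"]}

```bash
mkdir -p pics; ls; python3 - <<'E'
from workcell import r, optics, ticket
import cv2
print(r.read_state())
for n in ["scene","side","wrist"]:
    im=optics.capture(n); cv2.imwrite(f"pics/{n}0.png",im[:,:,::-1])
    print(n,optics.camera_info(n))
E
```

```text
pics
{'time': 0.0, 'joints': array([-9.12427600e-01,  3.85558260e-01,  6.64067905e-03, -5.18539709e-04,
       -1.19395876e+00, -2.58575415e-01]), 'joint_vel': array([-0.00099271, -0.00049157,  0.00235237,  0.00096499, -0.00053858,
       -0.00050141]), 'joint_efforts': array([ 3.56147775e-04, -3.92288733e+01,  1.88400686e+01,  4.18607578e+00,
       -4.62995900e-03, -1.60790353e-05]), 'eef_pos': array([ 0.24307353, -0.57521734,  0.2472234 ]), 'tool_rot': array([-0.3914574 ,  0.39017395,  0.58968739, -0.58889232]), 'ft_force': array([-0.02241682,  0.53993029, -0.29275328]), 'ft_torque': array([-0.01493571,  0.00080947, -0.01768915]), 'grip_width': 1.0040935388043752}
scene {'fx': 510.9246089139073, 'fy': 510.9246089139073, 'cx': 321.72250539893906, 'cy': 205.0686658554648, 'dist': array([-0.12774019,  0.        ,  0.        ,  0.        ,  0.        ]), 'R': array([[ 0.7850153 , -0.61943473,  0.007183  ],
       [-0.58835612, -0.74915779, -0.30430195],
       [ 0.1938764 ,  0.23465552, -0.95254854]]), 't': array([-0.45207638,  0.358405  ,  1.74968077])}
side {'fx': 447.3390843973292, 'fy': 447.3390843973292, 'cx': 316.9344536241458, 'cy': 201.81740785559504, 'dist': array([-0.09199671,  0.        ,  0.        ,  0.        ,  0.        ]), 'R': array([[-0.66393141, -0.74775814, -0.00726898],
       [-0.70633998,  0.63028862, -0.32221124],
       [ 0.24551764, -0.20879179, -0.94663989]]), 't': array([0.35667057, 0.50444133, 1.37518891])}
wrist {'fx': 335.37037772296577, 'fy': 335.37037772296577, 'cx': 318.3455300313248, 'cy': 203.5279578452287, 'dist': array([-0.0022203,  0.       ,  0.       ,  0.       ,  0.       ]), 'R': array([[-3.90510278e-01,  9.20598440e-01,  4.85515223e-04],
       [ 8.84488563e-01,  3.75046401e-01,  2.77525098e-01],
       [ 2.55307081e-01,  1.08805836e-01, -9.60718265e-01]]), 't': array([ 0.62374543, -0.03568324,  0.37877013])}
```

View pics/scene0.png

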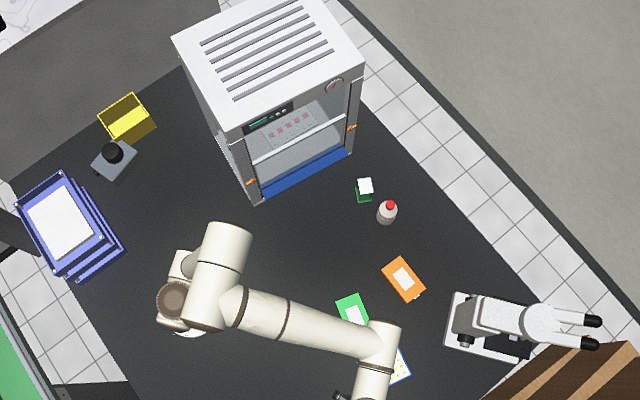

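View pics/side0.png

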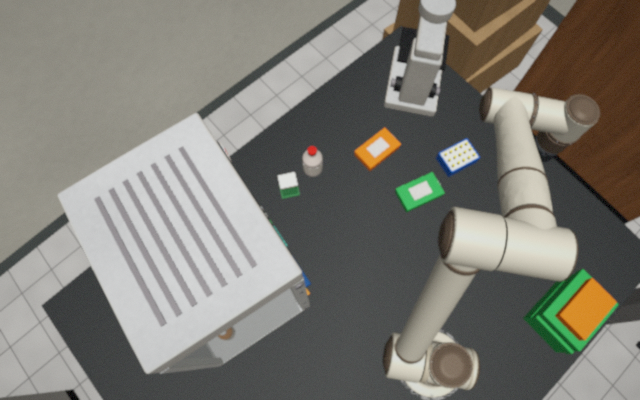

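The scene view shows the hood front, with the orange arrows near (251,182) and (351,127) and the blue lip from (263,197) to (352,152). In the side view the front is hidden. I'll zoom in on the hood to measure it.

```bash
python3 - <<'E'
import cv2
im=cv2.imread("pics/scene0.png")
c=cv2.resize(im[60:220,220:400],None,fx=4.4,fy=3.75*4.4/3.75*0+3.7,interpolation=cv2.INTER_CUBIC)
c=cv2.resize(im[70:215,225:395],None,fx=4,fy=4,interpolation=cv2.INTER_CUBIC)
cv2.imwrite("pics/crop1.png",c)
w=cv2.imread("pics/wrist0.png")
E
```

```text
(no output)
```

View pics/crop1.png

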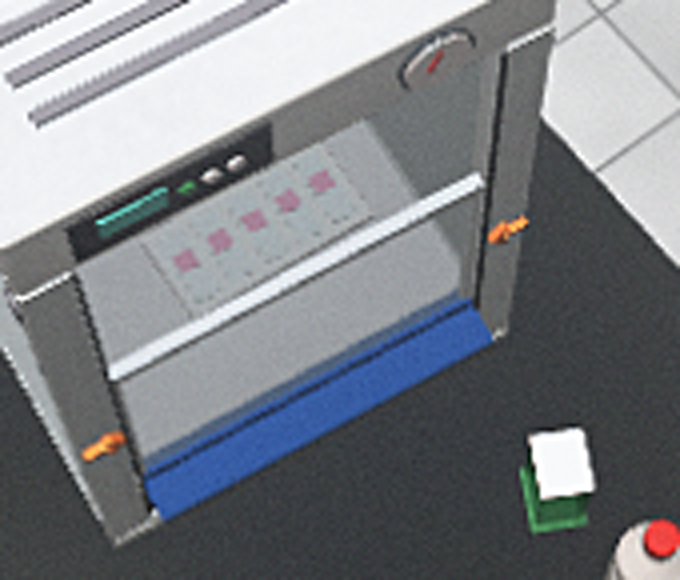

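View pics/wrist0.png

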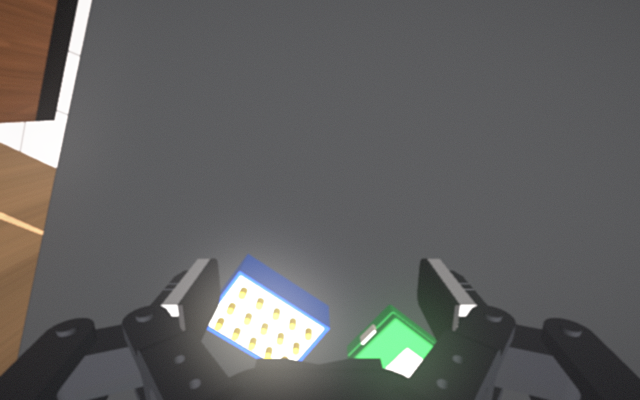

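The crop shows the post feet at (118,543) and (507,333), the ends of the lip at (163,520) and (493,338), and the arrow tips at (125,440) and (488,236). I'll fit the hood pose to these points.

```bash
cat > h.py <<'E'
import numpy as np, cv2
from workcell import r, optics, ticket
def proj(n,P):
    c=optics.camera_info(n); K=np.array([[c['fx'],0,c['cx']],[0,c['fy'],c['cy']],[0,0,1]])
    return cv2.projectPoints(np.asarray(P,float).reshape(-1,3),cv2.Rodrigues(c['R'])[0],c['t'],K,c['dist'])[0].reshape(-1,2)
def ground(n,uv,z=0):
    c=optics.camera_info(n); K=np.array([[c['fx'],0,c['cx']],[0,c['fy'],c['cy']],[0,0,1]])
    q=cv2.undistortPoints(np.array([[uv]],float),K,c['dist'])[0,0]
    d=c['R'].T@np.r_[q,1]; o=-c['R'].T@c['t']; return o+d*(z-o[2])/d[2]
def H(p,X):
    X=np.atleast_2d(X); c,s=np.cos(p[2]),np.sin(p[2])
    return np.c_[p[0]+c*X[:,0]-s*X[:,1],p[1]+s*X[:,0]+c*X[:,1],X[:,2]]
E
cat > fit.py <<'E'
from h import *
from scipy.optimize import least_squares
px=np.array([[118,543],[507,333],[20,300],[553,30],[163,520],[493,338],[125,440],[488,236]])/4+[225,70]
def f(p,full=False):
    X=[[-.17,.21,0],[-.17,-.21,0],[-.17,.21,.545],[-.17,-.21,.545],[-.205,.167,.073],[-.205,-.167,.073],[-.176,p[4],p[3]],[-.176,-p[4],p[3]]]
    return (proj("scene",H(p,X))-px).ravel()
s=least_squares(f,[.6,.4,1.3,.2,.17],loss='soft_l1'); print(s.x,np.degrees(s.x[2])); print(f(s.x).reshape(-1,2).round(1))
p=s.x
print("lip L,mid,R",H(p,[[-.205,.167,.07],[-.205,0,.07],[-.205,-.167,.07]]).round(3))
for n,uv,z in [("jar",(365,185),.096),("solv",(390,205),.15),("orange",(403,279),.035)]: print(n,ground("scene",uv,z).round(3))
for n,uv,z in [("jar",(289,178),.096),("solv",(312,151),.15),("orange",(377,148),.035),("green",(420,190),.035),("tip",(458,156),.055),("scopefoot",(415,95),.02)]: print(n,ground("side",uv,z).round(3))
E
python3 fit.py
```

```text
[0.62084723 0.30638543 1.44063523 0.24417885 0.17254482] 82.54231876833362
[[-0.5  0.7]
 [-0.2 -0.8]
 [-0.3 -0.7]
 [ 0.3 -3.2]
 [ 1.2  2.4]
 [-0.4  3.1]
 [-0.2 -0.7]
 [ 0.5  0.7]]
lip L,mid,R [[0.429 0.125 0.07 ]
 [0.594 0.103 0.07 ]
 [0.76  0.081 0.07 ]]
jar [ 0.734 -0.043  0.096]
solv [ 0.739 -0.162  0.15 ]
orange [ 0.636 -0.376  0.035]
jar [ 0.735 -0.053  0.096]
solv [ 0.738 -0.158  0.15 ]
orange [ 0.636 -0.372  0.035]
green [ 0.424 -0.372  0.035]
tip [ 0.421 -0.554  0.055]
scopefoot [ 0.702 -0.639  0.02 ]
```

jog_arm([
  [[0,-0.06,0,0,1],[0,-0.06,0,0,1],[0,-0.06,0,0,1],[0,-0.06,0,0,1]],
])

```text
time: 0.65
eef_pos: [0.243, -0.5752, 0.4902]
tool_rot: [-0.391, 0.391, 0.589, -0.589]
ft_force: [1.3, -1.6, 0.8]
grip_width: 0.14
```

jog_arm([
  [[-0.06,0,0,0,1],[-0.06,0,0,0,1],[-0.06,0,0,0,1],[-0.06,0,0,0,1],[-0.06,0,0,0,1],[-0.06,0,0,0,1]],
])

```text
time: 1.4
eef_pos: [0.3365, -0.794, 0.4191]
tool_rot: [0.367, -0.414, -0.57, 0.607]
ft_force: [-0.2, 0.2, 1.2]
grip_width: 0.001
```

jog_arm([
  [[0.05,-0.03,0,0,1],[0.05,-0.03,0,0,1],[0.05,-0.03,0,0,1],[0.05,-0.03,0,0,1],[0.05,-0.03,0,0,1],[0.05,-0.03,0,0,1],[0.05,-0.03,0,0,1],[0.05,-0.03,0,0,1]],
])

```text
time: 2.4
eef_pos: [0.1792, -0.4179, 0.6234]
tool_rot: [0.366, -0.415, -0.57, 0.608]
ft_force: [0.2, 0.6, 0.3]
grip_width: 0.004
```

jog_arm([
  [[0,-0.06,0,0,1],[0,-0.06,0,0,1],[0,-0.06,0,0,1],[0,-0.06,0,0,1]],
])

```text
time: 2.9
eef_pos: [0.17, -0.389, 0.7974]
tool_rot: [0.363, -0.418, -0.564, 0.612]
ft_force: [-0.6, 2.9, 54.8]
grip_width: -0.002
```

```bash
cat >> h.py <<'E'
from scipy.spatial.transform import Rotation as Ro
def tool():
    s=r.read_state(); q=s['tool_rot']; return s,Ro.from_quat([q[1],q[2],q[3],q[0]]).as_matrix()
def rep(*W):
    s,R=tool(); print("t",s['time'],"p",s['eef_pos'].round(3),"j",s['joints'].round(2),"fingers",R[:,1].round(3),"x",R[:,0].round(3),"z",R[:,2].round(3),"F",s['ft_force'].round(1))
    for w in W: print("world",w,"tool",(R.T@np.array(w)).round(4))
E
python3 -c "
from h import *
rep([.06,0,0],[0,.06,0],[0,0,.06])"
```

```text
t 2.9 p [ 0.17  -0.389  0.797] j [-0.73  0.32  1.41  0.1  -2.57 -0.35] fingers [ 0.026 -0.099 -0.995] x [-0.387  0.917 -0.102] z [-0.922 -0.387  0.014] F [-0.6  2.9 54.8]
world [0.06, 0, 0] tool [-0.0232  0.0016 -0.0553]
world [0, 0.06, 0] tool [ 0.055  -0.006  -0.0232]
world [0, 0, 0.06] tool [-0.0061 -0.0597  0.0009]
```

jog_arm([
  [[0.024,0.01,-0.05,0,1],[0.024,0,-0.05,0,1],[0.024,-0.003,-0.05,0,1],[0.024,-0.003,-0.05,0,1],[0.024,-0.003,-0.05,0,1],[0.024,-0.003,-0.05,0,1],[0.047,-0.005,-0.02,0,1],[0.047,-0.005,-0.02,0,1]],
])

```text
time: 3.9
eef_pos: [0.3886, -0.0378, 0.782]
tool_rot: [0.361, -0.419, -0.564, 0.613]
ft_force: [0.6, -0.9, 0.7]
grip_width: 0.002
```

```bash
python3 -c "
from h import *
rep([0,.05,0],[-.034,.046,0])"
```

```text
t 3.9 p [ 0.389 -0.038  0.782] j [ 0.4   0.18  1.07  0.17 -2.47 -1.44] fingers [ 0.029 -0.103 -0.994] x [-0.388  0.915 -0.106] z [-0.921 -0.389  0.014] F [ 0.6 -0.9  0.7]
world [0, 0.05, 0] tool [ 0.0458 -0.0052 -0.0195]
world [-0.034, 0.046, 0] tool [ 0.0553 -0.0057  0.0134]
```

jog_arm([
  [[0.046,-0.005,-0.02,0,1],[0.046,-0.005,-0.02,0,1],[0.046,-0.005,-0.02,0,1],[0.055,-0.006,0.013,0,1],[0.055,-0.006,0.013,0,1],[0.055,-0.006,0.013,0,1],[0.055,-0.006,0.013,0,1],[0.055,-0.006,0.013,0,1]],
])

```text
time: 4.9
eef_pos: [0.2198, 0.3406, 0.7844]
tool_rot: [0.361, -0.419, -0.565, 0.612]
ft_force: [-12.3, 2.2, 14.0]
grip_width: -0.001
```

```bash
python3 -c "
from h import *
rep([0,.05,0],[-.05,.02,0])"
```

```text
t 4.9 p [0.22  0.341 0.784] j [ 1.43  0.36  1.41  0.11 -2.71 -2.51] fingers [ 0.032 -0.101 -0.994] x [-0.388  0.916 -0.106] z [-0.921 -0.389  0.01 ] F [-12.3   2.2  14. ]
world [0, 0.05, 0] tool [ 0.0458 -0.0051 -0.0195]
world [-0.05, 0.02, 0] tool [ 0.0377 -0.0036  0.0383]
```

jog_arm([
  [[0,-0.03,0,-0.18,1],[0,-0.03,0,-0.18,1],[0,-0.03,0,-0.18,1],[0,-0.03,0,-0.18,1],[0,-0.03,0,-0.18,1],[0,-0.03,0,-0.18,1]],
])

```text
time: 5.65
eef_pos: [0.1833, 0.3006, 0.8139]
tool_rot: [0.001, -0.057, -0.681, 0.73]
ft_force: [-0.5, 0.7, 0.6]
grip_width: 0.001
```

```bash
python3 -c "
from h import *
rep([0.007,.05,0],[0,0,.05])"
```

```text
t 5.65 p [0.183 0.301 0.814] j [ 1.55  0.3   1.41  0.2  -2.75 -1.45] fingers [ 0.076 -0.071 -0.995] x [-0.994  0.079 -0.081] z [-0.084 -0.994  0.065] F [-0.5  0.7  0.6]
world [0.007, 0.05, 0] tool [-0.003  -0.003  -0.0503]
world [0, 0, 0.05] tool [-0.0041 -0.0497  0.0033]
```

jog_arm([
  [[0,0,-0.06,0,1],[0,0,-0.06,0,1],[0,0,-0.06,0,1],[0,0,-0.06,0,1],[0,0,-0.04,0,1],[0,0,-0.03,0,1],[0,0,-0.03,0,1],[0,0,-0.03,0,1]],
])

```text
time: 6.65
eef_pos: [0.1914, 0.592, 0.6671]
tool_rot: [-0.011, -0.071, -0.701, 0.709]
ft_force: [-0.7, 0.8, 0.7]
grip_width: -0.001
```

```bash
python3 -c "
from h import *
rep([0.007,.05,0],[0,0,.05])"
```

```text
t 6.65 p [0.191 0.592 0.667] j [ 1.57  0.61  1.41  0.17 -2.38 -1.53] fingers [ 0.115 -0.016 -0.993] x [-0.99   0.083 -0.116] z [-0.085 -0.996  0.006] F [-0.7  0.8  0.7]
world [0.007, 0.05, 0] tool [-0.0028  0.     -0.0504]
world [0, 0, 0.05] tool [-0.0058 -0.0497  0.0003]
```

jog_arm([
  [[0,-0.04,-0.045,0,1],[0,-0.04,-0.045,0,1],[0,-0.04,-0.045,0,1],[0,-0.04,-0.045,0,1],[0,-0.04,-0.045,0,1],[0,-0.04,-0.045,0,1],[0,-0.04,-0.045,0,1],[0,-0.04,-0.045,0,1]],
])

```text
time: 7.65
eef_pos: [0.1201, 0.6668, 0.6836]
tool_rot: [0.048, 0.097, 0.775, -0.623]
ft_force: [-0.2, 0.4, -0.6]
grip_width: 0.001
```

```bash
python3 -c "
from h import *
rep([0.007,.05,0],[0,0,.05])"
```

```text
t 7.65 p [0.12  0.667 0.684] j [ 1.72  0.62  1.41  0.29 -2.16 -1.61] fingers [ 0.21   0.205 -0.956] x [-0.977  0.09  -0.195] z [-0.046 -0.975 -0.219] F [-0.2  0.4 -0.6]
world [0.007, 0.05, 0] tool [-0.0023  0.0117 -0.0491]
world [0, 0, 0.05] tool [-0.0097 -0.0478 -0.011 ]
```

jog_arm([
  [[-0.01,-0.015,-0.058,0,1],[-0.01,-0.015,-0.058,0,1],[-0.01,-0.015,-0.058,0,1],[-0.01,-0.015,-0.058,0,1],[-0.01,-0.015,-0.058,0,1],[-0.01,-0.015,-0.058,0,1],[-0.01,-0.015,-0.058,0,1],[-0.01,-0.015,-0.058,0,1]],
])

```text
time: 8.65
eef_pos: [0.1477, 0.7993, 0.6616]
tool_rot: [0.083, 0.117, 0.848, -0.511]
ft_force: [-1.1, -0.2, -0.9]
grip_width: -0.001
```

```bash
python3 -c "
from h import *
rep([0.007,.05,0],[0,0,.05])"
```

```text
t 8.65 p [0.148 0.799 0.662] j [ 1.69  0.71  1.41  0.35 -1.8  -1.58] fingers [ 0.283  0.451 -0.847] x [-0.959  0.113 -0.26 ] z [ 0.021 -0.885 -0.464] F [-1.1 -0.2 -0.9]
world [0.007, 0.05, 0] tool [-0.001   0.0245 -0.0441]
world [0, 0, 0.05] tool [-0.013  -0.0423 -0.0232]
```

jog_arm([
  [[-0.015,-0.01,-0.058,0,1],[-0.015,-0.01,-0.058,0,1],[-0.015,-0.01,-0.058,0,1],[-0.015,-0.01,-0.058,0,1],[-0.015,-0.01,-0.058,0,1],[-0.015,-0.01,-0.058,0,1],[-0.015,-0.01,-0.058,0,1],[-0.015,-0.01,-0.058,0,1]],
])

```text
time: 9.65
eef_pos: [0.1737, 0.8515, 0.7282]
tool_rot: [0.119, 0.137, 0.909, -0.375]
ft_force: [0.2, -0.1, 0.2]
grip_width: -0.002
```

```bash
python3 -c "
from h import *
rep([0.007,.05,0],[0,0,.05])"
```

```text
t 9.65 p [0.174 0.851 0.728] j [ 1.67  0.71  1.41  0.42 -1.5  -1.56] fingers [ 0.338  0.681 -0.65 ] x [-0.934  0.159 -0.32 ] z [ 0.115 -0.715 -0.69 ] F [ 0.2 -0.1  0.2]
world [0.007, 0.05, 0] tool [ 0.0014  0.0364 -0.0349]
world [0, 0, 0.05] tool [-0.016  -0.0325 -0.0345]
```

jog_arm([
  [[-0.01,-0.005,-0.06,0,1],[-0.01,-0.005,-0.06,0,1],[-0.01,-0.005,-0.06,0,1],[-0.01,-0.005,-0.06,0,1],[-0.01,-0.005,-0.06,0,1],[-0.01,-0.005,-0.06,0,1],[-0.01,-0.005,-0.06,0,1],[-0.01,-0.005,-0.06,0,1]],
])

```text
time: 10.65
eef_pos: [0.1626, 0.6831, 0.921]
tool_rot: [0.118, 0.125, 0.949, -0.263]
ft_force: [-0.4, -1.3, 1.0]
grip_width: -0.007
```

```bash
python3 -c "
from h import *
rep([0,-.06,0],[.06,0,0],[0,0,.05])"
```

```text
t 10.65 p [0.163 0.683 0.921] j [ 1.72  0.45  1.41  0.43 -1.51 -1.51] fingers [ 0.299  0.83  -0.47 ] x [-0.941  0.175 -0.29 ] z [ 0.159 -0.529 -0.833] F [-0.4 -1.3  1. ]
world [0, -0.06, 0] tool [-0.0105 -0.0498  0.0318]
world [0.06, 0, 0] tool [-0.0565  0.018   0.0095]
world [0, 0, 0.05] tool [-0.0145 -0.0235 -0.0417]
```

```bash
python3 -c "
from h import *
rep([.087/9,-.483/9,-.12/9],[.2/8,-.32/8,-.25/8])"
```

```text
t 10.65 p [0.163 0.683 0.921] j [ 1.72  0.45  1.41  0.43 -1.51 -1.51] fingers [ 0.299  0.83  -0.47 ] x [-0.941  0.175 -0.29 ] z [ 0.159 -0.529 -0.833] F [-0.4 -1.3  1. ]
world [0.009666666666666665, -0.05366666666666667, -0.013333333333333332] tool [-0.0146 -0.0354  0.0411]
world [0.025, -0.04, -0.03125] tool [-0.0214 -0.011   0.0512]
```

jog_arm([
  [[-0.0146,-0.0354,0.0411,0,1],[-0.0146,-0.0354,0.0411,0,1],[-0.0146,-0.0354,0.0411,0,1],[-0.0146,-0.0354,0.0411,0,1],[-0.0146,-0.0354,0.0411,0,1],[-0.0146,-0.0354,0.0411,0,1],[-0.0146,-0.0354,0.0411,0,1],[-0.0146,-0.0354,0.0411,0,1]],
])

```text
time: 11.65
eef_pos: [0.2325, 0.2977, 0.8295]
tool_rot: [0.12, 0.122, 0.948, -0.268]
ft_force: [0.5, -0.5, 1.1]
grip_width: 0.003
```

```bash
python3 -c "
from h import *
rep([.2/8,-.32/8,-.25/8])"
```

```text
t 11.65 p [0.232 0.298 0.829] j [ 1.59 -0.45  0.19  0.34 -1.19 -1.54] fingers [ 0.296  0.826 -0.479] x [-0.941  0.168 -0.293] z [ 0.162 -0.538 -0.828] F [ 0.5 -0.5  1.1]
world [0.025, -0.04, -0.03125] tool [-0.0211 -0.0107  0.0514]
```

```bash
python3 -c "
from h import *
rep([.055,-.025,0],[.015,-.058,0])"
```

```text
t 11.65 p [0.232 0.298 0.829] j [ 1.59 -0.45  0.19  0.34 -1.19 -1.54] fingers [ 0.296  0.826 -0.479] x [-0.941  0.168 -0.293] z [ 0.162 -0.538 -0.828] F [ 0.5 -0.5  1.1]
world [0.055, -0.025, 0] tool [-0.056  -0.0044  0.0224]
world [0.015, -0.058, 0] tool [-0.0238 -0.0435  0.0336]
```

jog_arm([
  [[-0.056,-0.0044,0.0224,0,1],[-0.056,-0.0044,0.0224,0,1],[-0.056,-0.0044,0.0224,0,1],[-0.0238,-0.0435,0.0336,0,1],[-0.0238,-0.0435,0.0336,0,1],[-0.0238,-0.0435,0.0336,0,1],[-0.0238,-0.0435,0.0336,0,1],[-0.0238,-0.0435,0.0336,0,1]],
])

```text
time: 12.65
eef_pos: [0.3704, 0.0478, 0.8184]
tool_rot: [0.087, 0.129, 0.941, -0.301]
ft_force: [1.6, 2.7, 0.2]
grip_width: -0.0
```

```bash
python3 -c "
from h import *
rep([.01,-.03,-.05],[0,0,-.06])"
```

```text
t 12.65 p [0.37  0.048 0.818] j [-0.37 -0.08  0.85 -1.21 -2.03 -0.54] fingers [ 0.295  0.786 -0.544] x [-0.952  0.19  -0.242] z [ 0.087 -0.589 -0.804] F [1.6 2.7 0.2]
world [0.01, -0.03, -0.05] tool [-0.0031  0.0066  0.0587]
world [0, 0, -0.06] tool [0.0145 0.0326 0.0482]
```

```bash
python3 -c "
from h import *
rep([.016,-.02,-.055])"
```

```text
t 12.65 p [0.37  0.048 0.818] j [-0.37 -0.08  0.85 -1.21 -2.03 -0.54] fingers [ 0.295  0.786 -0.544] x [-0.952  0.19  -0.242] z [ 0.087 -0.589 -0.804] F [1.6 2.7 0.2]
world [0.016, -0.02, -0.055] tool [-0.0057  0.0189  0.0574]
```

jog_arm([
  [[-0.0057,0.0189,0.0574,0,1],[-0.0057,0.0189,0.0574,0,1],[-0.0057,0.0189,0.0574,0,1],[-0.0057,0.0189,0.0574,0,1],[-0.0057,0.0189,0.0574,0,1],[-0.0057,0.0189,0.0574,0,1],[-0.0057,0.0189,0.0574,0,1],[-0.0057,0.0189,0.0574,0,1]],
])

```text
time: 13.65
eef_pos: [0.4982, -0.1122, 0.3745]
tool_rot: [0.086, 0.128, 0.94, -0.303]
ft_force: [0.3, 0.1, 0.7]
grip_width: -0.003
```

```bash
python3 -c "
from h import *
rep([0,0,-.04],[.0,.02,0],[.02,0,0])
cv2.imwrite('pics/w2.png',optics.capture('wrist')[:,:,::-1])
cv2.imwrite('pics/s2.png',optics.capture('scene')[:,:,::-1])"
```

```text
t 13.65 p [ 0.498 -0.112  0.374] j [-0.51  0.22  0.09 -0.98 -1.62  0.48] fingers [ 0.294  0.783 -0.548] x [-0.952  0.189 -0.24 ] z [ 0.084 -0.592 -0.802] F [0.3 0.1 0.7]
world [0, 0, -0.04] tool [0.0096 0.0219 0.0321]
world [0.0, 0.02, 0] tool [ 0.0038  0.0157 -0.0118]
world [0.02, 0, 0] tool [-0.019   0.0059  0.0017]
```

View pics/w2.png

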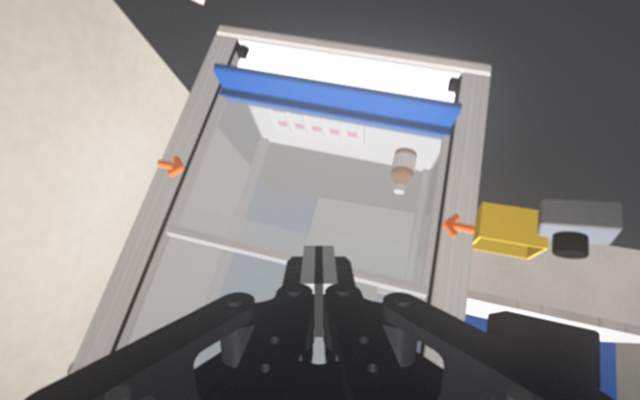

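The wrist view is upside down. It shows the arrow tips at (183,166) and (443,224), the lower edge of the lip from (217,66) to (460,107), and the post feet at (218,27) and (491,68). I'll run a joint fit with the scene points.

```bash
cat > fit2.py <<'E'
from h import *
from scipy.optimize import least_squares
ps=np.array([[118,543],[507,333],[20,300],[553,30],[125,440],[488,236]])/4+[225,70]
pw=np.array([[491,68],[218,27],[443,224],[183,166],[460,107],[217,66]])
def f(p):
    A=[[-.176,p[4],p[3]],[-.176,-p[4],p[3]]]; L=[[-.205,.167,p[5]],[-.205,-.167,p[5]]]; F=[[-.17,.21,0],[-.17,-.21,0]]
    return np.r_[(proj("scene",H(p,F+[[-.17,.21,.545],[-.17,-.21,.545]]+A))-ps),(proj("wrist",H(p,F+A+L))-pw)].ravel()
s=least_squares(f,[.6,.3,1.44,.2,.17,.07],loss='soft_l1'); p=s.x; print(p.round(4),np.degrees(p[2])); print(f(p).reshape(-1,2).round(1))
print(H(p,[[-.205,.167,.07],[-.205,0,.07],[-.205,-.167,.07]]).round(3))
E
python3 fit2.py
```

```text
[0.6164 0.3072 1.4216 0.2455 0.1702 0.0998] 81.45089183434581
[[-2.9  0.7]
 [-1.4  1. ]
 [-3.6 -0.6]
 [-1.3 -1. ]
 [-2.2 -0.9]
 [-1.6  2.6]
 [-1.6 -0.5]
 [-3.2 -0.1]
 [ 0.3 -1.8]
 [-0.4  3.5]
 [ 0.8 -0.5]
 [-4.5  0.2]]
[[0.421 0.129 0.07 ]
 [0.586 0.105 0.07 ]
 [0.751 0.08  0.07 ]]
```

The lip fits at z ≈ 0.10, so the window may start a little open. The mark fits at z ≈ 0.245. Next I move down in front of the lip.

jog_arm([
  [[0.0081,0.04,0.0352,0,1],[0.0081,0.04,0.0352,0,1],[0.0081,0.04,0.0352,0,1],[0.0081,0.04,0.0352,0,1],[0.0081,0.04,0.0352,0,1],[0.0081,0.04,0.0352,0,1],[0,0,0,0,1]],
])

```text
time: 14.62
eef_pos: [0.538, -0.0367, 0.061]
tool_rot: [0.082, 0.126, 0.942, -0.301]
ft_force: [-0.2, -0.0, 1.1]
grip_width: -0.003
```

```bash
python3 -c "
from h import *
rep([.005,.03,0],[0,0,.01],[0,.01,0])
cv2.imwrite('pics/w3.png',optics.capture('wrist')[:,:,::-1])
cv2.imwrite('pics/s3.png',optics.capture('scene')[:,:,::-1])
p=[.6164,.3072,1.4216]
for z in(.07,.1): print(z,proj('wrist',H(p,[[-.205,.167,z],[-.205,-.167,z]])))"
```

```text
t 14.625 p [ 0.538 -0.037  0.061] j [-0.38  0.63 -0.18 -1.13 -1.19  1.  ] fingers [ 0.286  0.787 -0.546] x [-0.955  0.187 -0.231] z [ 0.08  -0.587 -0.805] F [-0.2 -0.   1.1]
world [0.005, 0.03, 0] tool [ 0.0008  0.0251 -0.0172]
world [0, 0, 0.01] tool [-0.0023 -0.0055 -0.0081]
world [0, 0.01, 0] tool [ 0.0019  0.0079 -0.0059]
0.07 [[501.47471261 350.39564158]
 [116.47967295 251.12583454]]
0.1 [[498.41386717 392.318554  ]
 [101.89812381 284.43863444]]
```

View pics/w3.png

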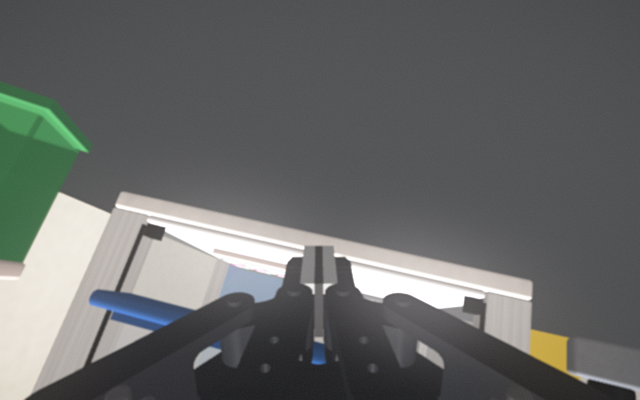

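The end of the lip is at about (95,291). The prediction for z = 0.10 is (102,284), so that height holds. Next I slide the fingertips under the lip.

jog_arm([
  [[-0.0007,0.0284,-0.0215,0,1],[-0.0007,0.0284,-0.0215,0,1],[-0.0007,0.0284,-0.0215,0,1],[-0.0007,0.0284,-0.0215,0,1],[0,0,0,0,1],[0,0,0,0,1]],
])

```text
time: 15.48
eef_pos: [0.568, 0.1013, 0.0744]
tool_rot: [0.088, 0.128, 0.941, -0.301]
ft_force: [0.3, -1.0, -0.6]
grip_width: -0.002
```

```bash
python3 -c "
from h import *
rep([0,0,.01])
cv2.imwrite('pics/s4.png',cv2.resize(optics.capture('scene')[70:215,225:395,::-1],None,fx=4,fy=4,interpolation=cv2.INTER_CUBIC))"
```

```text
t 15.475 p [0.568 0.101 0.074] j [-0.14  0.58 -0.21 -1.27 -1.03  0.93] fingers [ 0.293  0.786 -0.545] x [-0.952  0.187 -0.243] z [ 0.089 -0.59  -0.803] F [ 0.3 -1.  -0.6]
world [0, 0, 0.01] tool [-0.0024 -0.0054 -0.008 ]
```

View pics/s4.png

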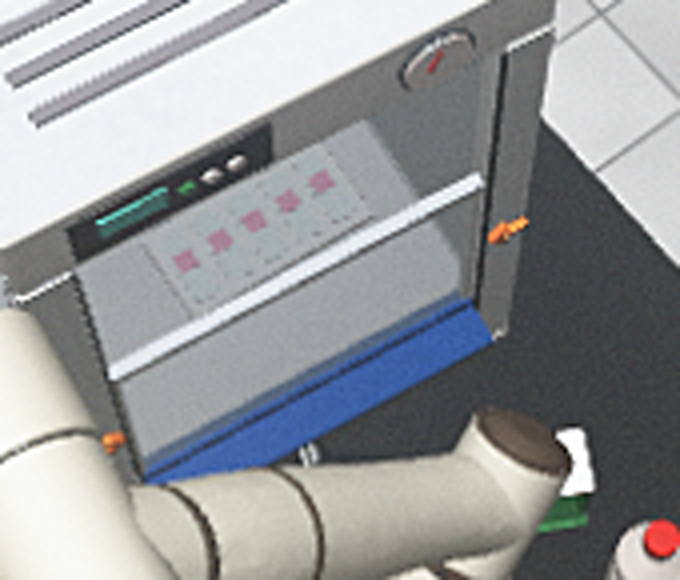

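The fingers are now under the nose of the lip, near (310,455), and the force is about zero. Next I lift slowly.

jog_arm([
  [[-0.0012,-0.0027,-0.004,0,1],[-0.0012,-0.0027,-0.004,0,1],[-0.0012,-0.0027,-0.004,0,1],[-0.0012,-0.0027,-0.004,0,1],[-0.0012,-0.0027,-0.004,0,1],[-0.0012,-0.0027,-0.004,0,1]],
])

```text
time: 16.27
eef_pos: [0.5668, 0.1018, 0.1008]
tool_rot: [0.085, 0.127, 0.941, -0.302]
ft_force: [0.1, -1.6, -3.8]
grip_width: 0.001
```

```bash
python3 -c "
from h import *
rep([0,0,.01])"
```

```text
t 16.275 p [0.567 0.102 0.101] j [-0.13  0.53 -0.21 -1.24 -1.05  0.86] fingers [ 0.29   0.786 -0.546] x [-0.953  0.188 -0.236] z [ 0.083 -0.589 -0.804] F [ 0.1 -1.6 -3.8]
world [0, 0, 0.01] tool [-0.0024 -0.0055 -0.008 ]
```

jog_arm([
  [[-0.0024,-0.0055,-0.008,0,1],[-0.0024,-0.0055,-0.008,0,1],[-0.0024,-0.0055,-0.008,0,1],[-0.0024,-0.0055,-0.008,0,1],[-0.0024,-0.0055,-0.008,0,1],[-0.0024,-0.0055,-0.008,0,1],[-0.0024,-0.0055,-0.008,0,1],[-0.0024,-0.0055,-0.008,0,1]],
])

```text
time: 17.27
eef_pos: [0.5668, 0.1017, 0.1817]
tool_rot: [0.085, 0.127, 0.941, -0.301]
ft_force: [0.5, -0.8, -2.9]
grip_width: -0.001
```

```bash
python3 -c "
from h import *
rep([0,0,.01])
cv2.imwrite('pics/s5.png',cv2.resize(optics.capture('scene')[70:215,225:395,::-1],None,fx=4,fy=4,interpolation=cv2.INTER_CUBIC))
cv2.imwrite('pics/w5.png',optics.capture('wrist')[:,:,::-1])
p=[.6164,.3072,1.4216]
p1=[.6208,.3064,1.4406]
for z in(.16,.18,.2): print(z,(proj('scene',H(p1,[[-.205,.167,z],[-.205,-.167,z]]))-[225,70])*4)"
```

```text
t 17.275 p [0.567 0.102 0.182] j [-0.11  0.39 -0.17 -1.16 -1.09  0.67] fingers [ 0.29   0.787 -0.545] x [-0.953  0.187 -0.236] z [ 0.084 -0.588 -0.804] F [ 0.5 -0.8 -2.9]
world [0, 0, 0.01] tool [-0.0024 -0.0055 -0.008 ]
0.16 [[158.01296872 497.36123941]
 [496.8118761  310.92360018]]
0.18 [[155.62027394 489.53563044]
 [498.16368279 301.33936534]]
0.2 [[153.17431786 481.53280882]
 [499.54424338 291.54793946]]
```

View pics/s5.png

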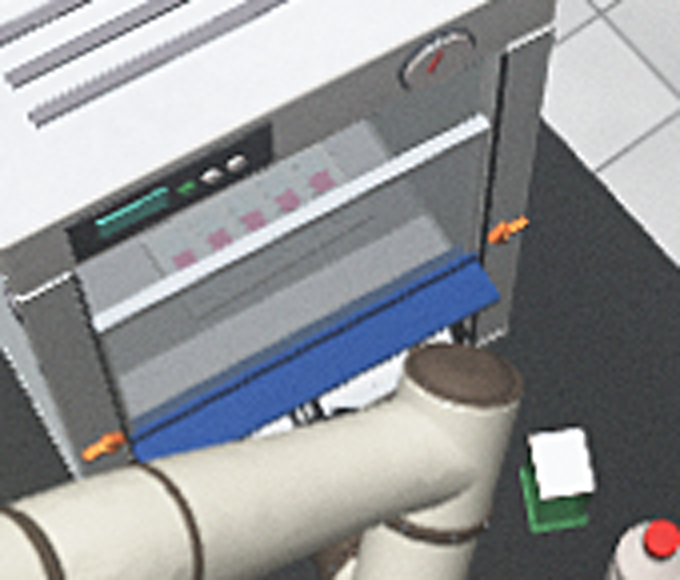

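The lower edge of the lip is now at about (500,296), so z ≈ 0.185–0.19. The mark is near 0.245. I'll raise it part of the way and then compare the lip and arrow directly.

jog_arm([
  [[-0.0022,-0.0049,-0.0072,0,1],[-0.0022,-0.0049,-0.0072,0,1],[-0.0022,-0.0049,-0.0072,0,1],[-0.0022,-0.0049,-0.0072,0,1],[0,0,0,0,1]],
])

```text
time: 18.0
eef_pos: [0.5679, 0.1016, 0.2187]
tool_rot: [0.087, 0.127, 0.941, -0.301]
ft_force: [0.1, 0.5, -0.5]
grip_width: 0.002
```

```bash
python3 -c "
from h import *
rep([0,0,.01])
a=cv2.resize(optics.capture('scene')[100:190,325:385,::-1],None,fx=6,fy=6,interpolation=cv2.INTER_CUBIC)
w=cv2.resize(optics.capture('wrist')[:,:,::-1],None,fx=.65,fy=.65,interpolation=cv2.INTER_AREA)
o=np.zeros((540,780,3),np.uint8); o[:540,:360]=a; o[:260,362:778]=w
cv2.imwrite('pics/c6.png',o)
for p in ([.6164,.3072,1.4216],[.6208,.3064,1.4406]):
  for z in(.22,.23,.24): print(z,((proj('scene',H(p,[[-.205,-.167,z],[-.176,-.171,z],[-.176,-.171,.245]]))-[325,100])*6).round(0).tolist(),proj('wrist',H(p,[[-.205,-.167,z],[-.176,-.171,.245]])).round(0).tolist())"
```

```text
t 18.0 p [0.568 0.102 0.219] j [-0.1   0.34 -0.14 -1.13 -1.12  0.59] fingers [ 0.292  0.787 -0.544] x [-0.953  0.188 -0.239] z [ 0.086 -0.588 -0.804] F [ 0.1  0.5 -0.5]
world [0, 0, 0.01] tool [-0.0024 -0.0054 -0.008 ]
0.22 [[141.0, 253.0], [121.0, 209.0], [123.0, 189.0]] [[-44.0, 196.0], [-20.0, 254.0]]
0.23 [[142.0, 246.0], [122.0, 201.0], [123.0, 189.0]] [[-56.0, 215.0], [-20.0, 254.0]]
0.24 [[143.0, 238.0], [123.0, 193.0], [123.0, 189.0]] [[-68.0, 235.0], [-20.0, 254.0]]
0.22 [[151.0, 242.0], [130.0, 198.0], [133.0, 179.0]] [[-52.0, 195.0], [-26.0, 252.0]]
0.23 [[153.0, 235.0], [131.0, 191.0], [133.0, 179.0]] [[-63.0, 213.0], [-26.0, 252.0]]
0.24 [[154.0, 227.0], [132.0, 183.0], [133.0, 179.0]] [[-75.0, 232.0], [-26.0, 252.0]]
```

View pics/c6.png

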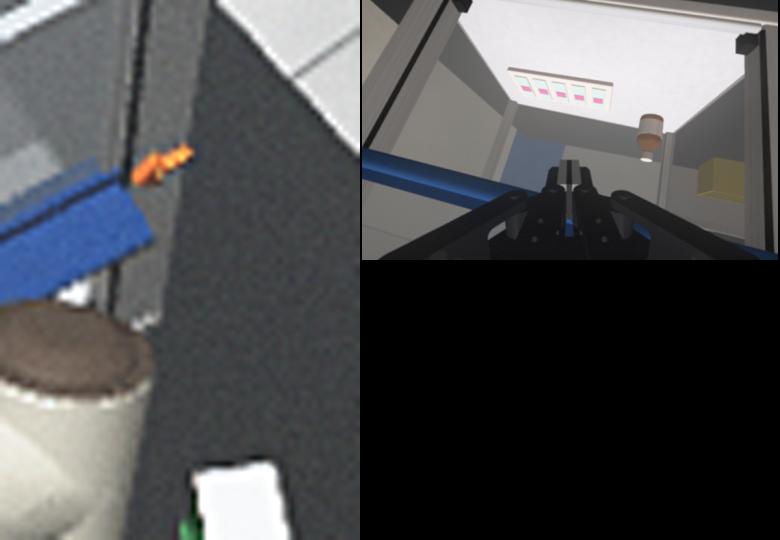

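```bash
python3 -c "
from h import *
im=optics.capture('wrist')
for c in (2,60,120): 
  b=im[:,c].astype(int); m=(b[:,2]-b[:,0]>40)&(b[:,2]>80); print(c,np.where(m)[0][[0,-1]])
for p in ([.6164,.3072,1.4216],[.6208,.3064,1.4406]):
  for z in(.21,.22,.23,.24):
    q=proj('wrist',H(p,[[-.205,y,z] for y in np.linspace(-.16,.05,60)])); o=np.argsort(q[:,0]); print(z,np.interp([2,60,120],q[o,0],q[o,1]).round(0))
"
```

```text
2 [246 259]
60 [261 275]
120 [276 292]
0.21 [187. 202. 216.]
0.22 [209. 223. 238.]
0.23 [231. 246. 262.]
0.24 [255. 270. 286.]
0.21 [188. 202. 216.]
0.22 [209. 224. 239.]
0.23 [231. 246. 262.]
0.24 [254. 270. 286.]
```

The scene view gives a gap of about 21 mm, and the wrist view and contact geometry give about 16 mm. I'll raise it 18 mm.

jog_arm([
  [[-0.0011,-0.0025,-0.0036,0,1],[-0.0011,-0.0025,-0.0036,0,1],[-0.0011,-0.0025,-0.0036,0,1],[-0.0011,-0.0025,-0.0036,0,1],[0,0,0,0,1],[0,0,0,0,1]],
])

```text
time: 18.9
eef_pos: [0.5676, 0.1013, 0.2357]
tool_rot: [0.086, 0.127, 0.941, -0.301]
ft_force: [0.0, -0.9, -0.5]
grip_width: 0.002
```

```bash
python3 -c "
from h import *
rep([0,0,-.01],[-.005,-.035,-.01])
a=cv2.resize(optics.capture('scene')[105:175,320:375,::-1],None,fx=8,fy=8,interpolation=cv2.INTER_CUBIC)
cv2.imwrite('pics/c7.png',a)
for p in ([.6164,.3072,1.4216],[.6208,.3064,1.4406]):
  print(((proj('scene',H(p,[[-.2046,-.167,.2446],[-.2046,-.167,.2546],[-.176,-.171,.24],[-.176,-.171,.25]]))-[320,105])*8).round(0).tolist())"
```

```text
t 18.9 p [0.568 0.101 0.236] j [-0.1   0.31 -0.13 -1.11 -1.13  0.55] fingers [ 0.291  0.787 -0.545] x [-0.953  0.188 -0.238] z [ 0.085 -0.588 -0.804] F [ 0.  -0.9 -0.5]
world [0, 0, -0.01] tool [0.0024 0.0054 0.008 ]
world [-0.005, -0.035, -0.01] tool [ 0.0006 -0.0235  0.0282]
[[231.0, 272.0], [233.0, 262.0], [204.0, 218.0], [205.0, 207.0]]
[[245.0, 257.0], [246.0, 247.0], [216.0, 204.0], [217.0, 193.0]]
```

View pics/c7.png

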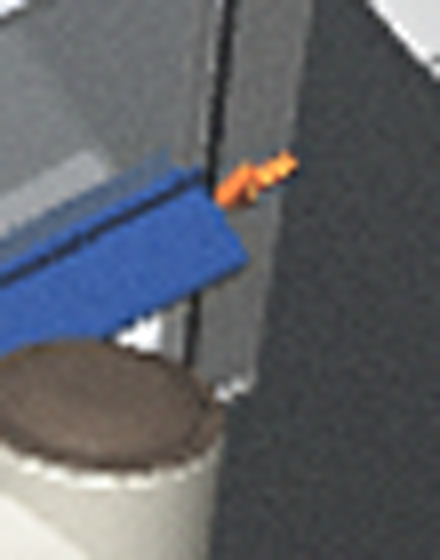

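The lip corner is at (245,262) and the arrow tip at (217,203). The 59 px row difference is about 5 mm short of level, for which the fit predicts 53–54 px. I'll go up another 3 mm, then lower and withdraw.

jog_arm([
  [[-0.0004,-0.0008,-0.0012,0,1],[-0.0004,-0.0008,-0.0012,0,1],[0,0,0,0,1],[0,0,0,0,1],[0,0,0,0,1],[0.0024,0.0054,0.008,0,1],[0.0024,0.0054,0.008,0,1],[0,0,0,0,1]],
])

```text
time: 19.95
eef_pos: [0.5672, 0.1013, 0.217]
tool_rot: [0.084, 0.127, 0.941, -0.301]
ft_force: [-0.0, 0.2, -0.4]
grip_width: -0.004
```

jog_arm([
  [[0.0006,-0.0235,0.0282,0,1],[0.0006,-0.0235,0.0282,0,1],[0.0006,-0.0235,0.0282,0,1],[0.0006,-0.025,0.022,0,1],[0.0006,-0.025,0.022,0,1],[0.0006,-0.025,0.022,0,1],[0,0,0,0,1],[0,0,0,0,1]],
])

```text
time: 20.95
eef_pos: [0.5346, -0.1009, 0.1757]
tool_rot: [0.085, 0.127, 0.941, -0.301]
ft_force: [-0.5, 0.5, 1.2]
grip_width: 0.004
```

```bash
python3 -c "
from h import *
rep([0,0,.01])
cv2.imwrite('pics/w8.png',optics.capture('wrist')[:,:,::-1])
a=cv2.resize(optics.capture('scene')[70:215,225:395,::-1],None,fx=4,fy=4,interpolation=cv2.INTER_CUBIC)
cv2.imwrite('pics/c8.png',a)"
```

```text
t 20.95 p [ 0.535 -0.101  0.176] j [-0.47  0.48 -0.07 -1.02 -1.37  0.8 ] fingers [ 0.291  0.787 -0.545] x [-0.953  0.188 -0.237] z [ 0.084 -0.588 -0.805] F [-0.5  0.5  1.2]
world [0, 0, 0.01] tool [-0.0024 -0.0054 -0.008 ]
```

View pics/w8.png

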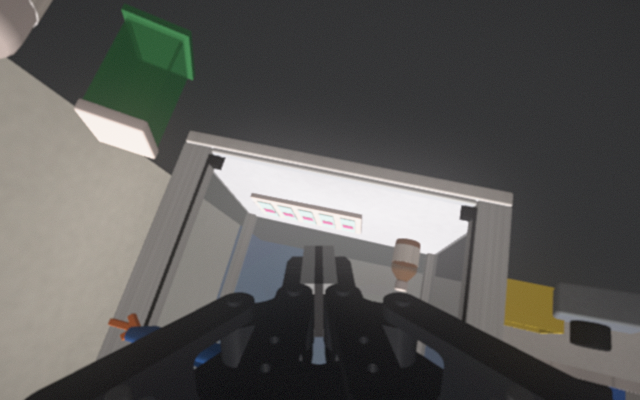

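jog_arm([
  [[-0.0076,-0.0226,-0.0072,0,1],[-0.0076,-0.0226,-0.0072,0,1],[-0.0076,-0.0226,-0.0072,0,1],[0,0,0,0,1],[0,0,0,0,1]],
])

```text
time: 21.68
eef_pos: [0.5344, -0.1448, 0.2348]
tool_rot: [0.085, 0.127, 0.942, -0.301]
ft_force: [0.3, 0.7, -1.0]
grip_width: 0.0
```

```bash
python3 -c "
from h import *
rep()
c=optics.camera_info('wrist'); print('cam',-c['R'].T@c['t'])
im=optics.capture('wrist')[:,:,::-1]; cv2.imwrite('pics/w9f.png',im)
a=cv2.resize(im[180:400,0:260],None,fx=3,fy=2.7,interpolation=cv2.INTER_CUBIC); cv2.imwrite('pics/w9.png',a)
for p in ([.6164,.3072,1.4216],[.6208,.3064,1.4406]): print(((proj('wrist',H(p,[[-.198,-.167,.235],[-.198,-.167,.245],[-.198,-.167,.255],[-.178,-.171,.235],[-.178,-.171,.245],[-.178,-.171,.255]]))-[0,180])*[3,2.7]).round(0).tolist())"
```

```text
t 21.675 p [ 0.534 -0.145  0.235] j [-0.53  0.43  0.04 -0.98 -1.49  0.71] fingers [ 0.289  0.787 -0.544] x [-0.954  0.187 -0.236] z [ 0.084 -0.587 -0.805] F [ 0.3  0.7 -1. ]
cam [ 0.50412041 -0.28424386  0.24680215]
[[547.0, 236.0], [538.0, 258.0], [529.0, 281.0], [559.0, 240.0], [550.0, 261.0], [542.0, 283.0]]
[[532.0, 233.0], [523.0, 255.0], [514.0, 277.0], [545.0, 237.0], [536.0, 258.0], [528.0, 279.0]]
```

View pics/w9.png

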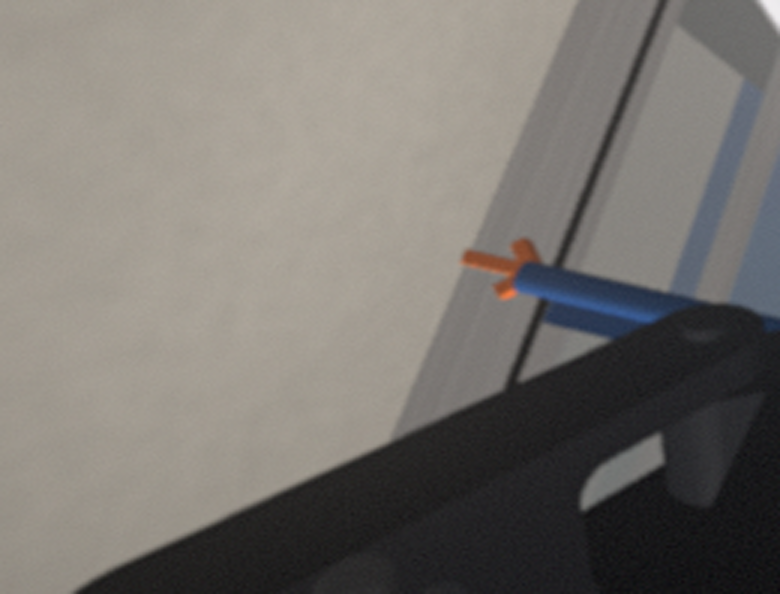

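At camera height 0.247 (about level), the lip's lower corner is at (524,264) and the arrow's tip axis is at about (540,271). The fit expects a 3-row offset when level, so the lip sits about 2 mm below the arrow points, well inside 10 mm. The gripper is clear, so I'm handing in.

```bash
python3 -c "
from h import *
rep(); print(ticket.sign_off())"
```

```text
t 21.725 p [ 0.534 -0.145  0.234] j [-0.53  0.44  0.04 -0.98 -1.49  0.71] fingers [ 0.289  0.787 -0.544] x [-0.954  0.187 -0.235] z [ 0.083 -0.587 -0.805] F [-0.7  0.4  0.4]
the job is handed in; nothing more can be done
None
```

The window is up and let go, with the lip's lower edge about 2 mm below the arrow points by my last check, inside the 10 mm allowed. I handed the job in at 21.7 s; the sign-off gives no verdict.

**How it was done:** The jog tool can't tilt the gripper directly. I got the tilt by pushing the arm against the edge of its reach, well above the bench, until the fingers pointed roughly forward. I then slid the closed fingertips under the lip, raised it slowly, lowered the fingers off it and backed away.

**Last checks:**
- **Height:** Before the last 3 mm push, my estimates ran from about 5 mm short of the arrows (scene camera) to roughly 1–2 mm past them (contact geometry). The near-level wrist view after letting go, about 2 mm low, falls between them.
- **Start height:** The lip started near 0.10 m instead of the shut height of 0.07 m, so the window seems to have been slightly open already.
- **Force:** The wrist force was about 4 N or less at each reading while pushing. It briefly read 55 N earlier, in free space, when a joint ran into its range limit.
- **Other objects:** The jar, the amber bottle and the slide tray looked undisturbed in the later pictures. I did not measure whether the bench items had shifted, and the boxes, tip rack and solvent bottle were not checked in the last pictures.

I viewed 11 pictures, one over the budget.

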